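# Put the dry wooden turner away in the mug

## Task

Draw the slotted wooden turner (the utensil with the broad flat rectangular blade) up out of the wooden drying block and stand it in the mug, handle end down, lowering it nearly to the bottom before you let go. Leave the spoon and the fork standing in the block, keep the block and the mug upright, and do not disturb the other things on the worktop.

Things in the scene. Friction and masses are not known exactly. Their poses are not given: they have to be found in the camera images.
- turner_head (a point): Centre of the turner's blade, the place to grasp. The turner is a plain wooden utensil 190 mm long, 70 g or so, standing loosely upright in one of the block's three wells, handle down; it may lean a few degrees. Blade: 60 mm wide (along this point's y), 85 mm high (z), 9 mm thick (x), with three upright slots; it reaches from 42 mm below to 42 mm above this point. The z axis runs along the handle toward the blade's end.
- turner: The turner's handle end: the origin is the centre of the lower end of the round handle (19 mm across), 148 mm below turner_head along the turner's own z; axes as turner_head.
- spoon: Wooden spoon with a round dished bowl 57 mm across (reaching from 9 mm behind to 6 mm in front of the handle's axis along x), 171 mm long, standing in another well. Origin at the lower end of its handle, z along the handle. Leave it.
- fork: Wooden fork, 192 mm long, head 34 mm wide and 9 mm thick with two blunt open-ended tines, standing in another well. Origin at the lower end of its handle, z along the handle. Leave it.
- block: Loose wooden drying block, 0.9 kg, 70 mm (x) by 250 mm (y) by 90 mm high; origin at the centre of its underside. Three round wells, 30 mm wide and 78 mm deep, lie in a row along its y axis at -80, 0 and +80 mm; each holds one utensil, in any order (heads reach up to 205 mm above the worktop, so go round or over the neighbours), with its broad side roughly along y.
- mug: The only mug: striped ceramic, 0.28 kg, 102 mm high and about 86 mm across at the rim, with a handle that reaches 61 mm to -y of the origin. Origin on its underside; the round part's axis lies 18 mm to +y of the origin. Empty; the inner floor is 8 to 17 mm above the underside and the clear width inside is about 50 mm at the bottom and 70 mm at the rim. Loose.
- mug_mouth (a point): Centre of the mug's mouth, at the height of the rim (102 mm above the worktop).
- honey_jar: Glass honey jar with a lid, 71 mm across, 110 mm high, origin under its centre; bystander.
- tuna_tin: Flat round tin, 86 mm across, 40 mm high, origin under its centre; bystander.
- onion_b: Onion, 69 mm across, 74 mm high, origin under its centre; bystander.
Things that resemble listed ones, but are neither listed nor needed, are in the scene too. What is shaped like the turner but green is not meant.

How it is judged:
On the way, in this order (a step that is already met when the one before it is completed fails the run):
1. the turner is drawn out of the block: its handle end is above the block's top (z of turner in the frame of block above 0.095 m), for 0.1 s.
2. the turner, still held by the fingers, has its handle end inside the mug, at least 40 mm below the rim (z of turner in the frame of mug below 0.062 m and horizontal distance between turner and mug_mouth below 0.045 m and contact force between the fingers and turner above 0.5 N), for 0.1 s.
At the end, for the whole second after the job is handed in: The turner stands at rest, let go, in the mug: handle end under 35 mm above the mug's underside and within 45 mm of its axis, leaning under 49 degrees. Mug and block within 6 degrees of upright. Spoon and fork still down in the block (handle ends under 40 mm above its underside) (z of turner in the frame of mug below 0.035 m and horizontal distance between turner and mug_mouth below 0.045 m and angle between turner's own z axis and vertical below 0.85 rad and angle between each of mug, block's own z axis and vertical below 0.1 rad and z of each of spoon, fork in the frame of block below 0.04 m and linear speed of each of turner, mug below 0.03 m/s); the robot touches nothing.
It fails at once if the spoon or the fork is pulled out of the block (z of any of spoon, fork in the frame of block above 0.08 m).
It fails at once if the block or the mug is tipped by more than 29 degrees (angle between any of block, mug's own z axis and vertical above 0.5 rad).
It fails at once if the honey jar, the tin or the onion is shifted by more than 50 mm (distance of any of honey_jar, tuna_tin, onion_b from where it was at the start of the episode above 0.05 m).
It also fails if it takes over 43 s, if anything falls off the work surface, if the arm or the gripper's body presses on something with over 40 N, if the wrist force passes 120 N, or if a joint passes its speed limit or range.

## Robot

A 6-joint arm with a two-finger parallel gripper is mounted at the origin on a cart in front of the work surface, level with it; the furniture and walls round the work are solid. World frame = base frame: x ahead of the robot, y to its left, z up, the work surface at z = 0. Lengths are in m, angles in rad, forces in N, time in s.
With the tool pointing down it reaches from about 0.375 to 0.975 m from the base axis. Payload 3.8 kg.
Tool frame: the origin (TCP) lies midway between the tips of the shut fingers; the grasp point (between the pads) lies 19 mm behind it; z points along the fingers, y is the line along which they close (so a half turn about z gives the same grasp; the last joint's range is limited). The gripper opens to 88 mm and grips with 3 to 60 N. Pads are 18 mm wide; open, the fingers measure 123 mm over their backs; the gripper's body (75 mm by 187 mm) begins 45 mm behind the grasp point.
Start: joints at [-1.18, 0.264, 1.604, -0, 1.274, -0.037], TCP at [0.28, -0.614, 0.239] pointing down, gripper open.
Joint ranges: [-2.63, 2.63], [-0.94, 2.18], [0.31, 2.57], [-1.31, 4.45], [0, 2.66], [-2.55, 2.55]. Speed limits (rad/s): [2.57, 2.57, 3.14, 3.14, 3.14, 3.14].

## Interface

Orientations are given as a rotation vector (axis times angle).
In Python, from cell import manip, inverse_kinematics, cams, order gives the robot as it stands. Calls block until the motion is done:
- manip.move_pose(position, orientation): joint-space move of the TCP to a pose.
- manip.move_linear(position, rate=0.15, rot=None): straight line of the TCP; rot=None keeps the orientation; rate is the mean speed in m/s.
- manip.set_joints(angles): joint-space move.
- manip.set_gripper(opening, force=None): finger opening in m; force is the grip in N (None keeps the last); returns when the fingers have stopped.
- manip.dwell(seconds).
- inverse_kinematics(position, orientation): joint angles nearest the present ones, or None.
- manip.state(): the state.
- cams.capture(name): name is "scene" or "side" or "wrist"; returns a dict with "image" (400x640x3 uint8, blue, green, red), "z_map" (400x640 float32, m along the optical axis (not along the pixel's ray), 0 where there is no reading), "intrinsics" (3x3 intrinsics, pixels), "position" and "orientation" of the camera in the world; the wrist camera has in their place "T_tool_cam" (4x4, takes a point from camera to tool coordinates, whose origin is the TCP and whose axes are the flange's). Camera axes: x right, y down, z forward; pixel columns grow to the right and rows downward; lengths in m; the calibration is good to about 2 mm. A picture is of the moment at which its call begins: read the wrist's pose just before it.
A pose or a line that the arm cannot do raises manip.IKError and nothing moves.
- order.close_job(): hands the job in; it is judged then, once.
The state is a dict: "clock": time; "joint_pos": joint angles; "joint_velocities": joint speeds; "tau": joint torques, N m; "tool_pos": TCP position; "tcp_rot": TCP orientation; "contact_force": force on the tool from outside, world axes, zero at the start; "moment": the same for the moment, N m; "gripper_width": finger opening in m; "grasp_force": force on a finger pad.
Only numpy, scipy, OpenCV 4.12 (cv2) and the standard library are available. Lean on these libraries where they do the work, as an engineer would, in place of code of your own. Each camera call takes 0.05 s, during which the arm holds its last target. There are 200 camera calls.

## Working session

There is one attempt and no reset: what is moved stays moved. The work goes in short steps, each a Python script; the robot and the scene stay as the last script left them, time stands still between calls to the robot, and variables do not carry over. Pictures are saved under pics/ and viewed, at most 10 in all, crops included, and the job is handed in when it is done.

```bash
mkdir -p pics; ls
cat > h.py <<'E'
import numpy as np, cv2
from scipy.spatial.transform import Rotation as R
from cell import manip, inverse_kinematics, cams, order
def cap(n):
    s=manip.state(); c=cams.capture(n)
    if n=="wrist":
        T=np.eye(4);T[:3,:3]=R.from_rotvec(s["tcp_rot"]).as_matrix();T[:3,3]=s["tool_pos"]
        T=T@c["T_tool_cam"]
    else:
        T=np.eye(4);o=np.array(c["orientation"])
        T[:3,:3]=o if o.shape==(3,3) else R.from_rotvec(o).as_matrix();T[:3,3]=c["position"]
    return c,T
def cloud(c,T):
    K=np.array(c["intrinsics"]);z=c["z_map"];v,u=np.indices(z.shape)
    p=np.stack([(u-K[0,2])/K[0,0]*z,(v-K[1,2])/K[1,1]*z,z],-1)
    P=p@T[:3,:3].T+T[:3,3];P[z<=0]=np.nan
    return P
E
python3 - <<'E'
from h import *
for n in("scene","side"):
    c,T=cap(n);cv2.imwrite(f"pics/{n}.png",c["image"]);P=cloud(c,T);np.savez(f"{n}.npz",P=P,T=T,K=c["intrinsics"],im=c["image"])
    print(n,T.round(3).tolist(),np.isfinite(P[...,0]).mean())
s=manip.state();print(s["clock"],s["tcp_rot"])
E
```

```text
pics
scene [[0.109, -0.438, 0.892, -1.071], [-0.994, -0.043, 0.1, -0.176], [-0.006, -0.898, -0.44, 0.917], [0.0, 0.0, 0.0, 1.0]] 0.99595703125
side [[0.34, -0.514, 0.787, -0.618], [-0.94, -0.172, 0.294, -0.418], [-0.015, -0.84, -0.542, 0.93], [0.0, 0.0, 0.0, 1.0]] 0.99591015625
0.1 [-3.06807634e+00 -6.66428816e-01  5.21949065e-04]
```

View pics/scene.png

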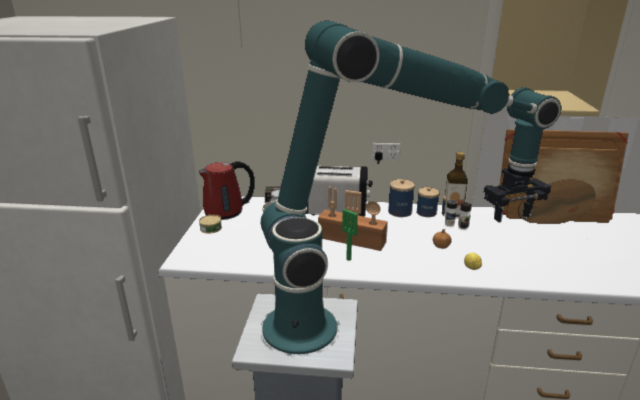

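View pics/side.png

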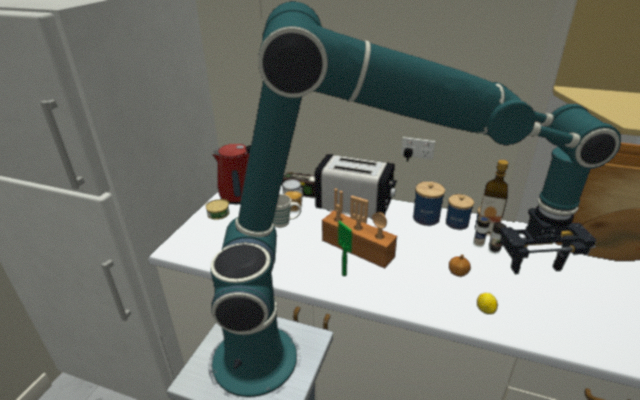

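In the scene view, the block is at about (352,228). In it are the fork (333,200), a slotted wooden turner (353,200) and the spoon (373,210). A green turner decoy stands in front at (349,225). In the side view the mug is at about (286,210), partly hidden by the arm. The middle wooden one fits, being broad, rectangular and slotted. I'll confirm it in a crop.

Run:
```python
import numpy as np,cv2
d=np.load("side.npz");im=d["im"];P=d["P"]
cv2.imwrite("pics/crop.png",cv2.resize(im[165:285,255:415],None,fx=5,fy=5,interpolation=cv2.INTER_CUBIC))
for n,uv in dict(fork=(339,205),turner=(358,210),spoon=(380,220),green=(345,235),mug=(285,205),honey=(291,190),tin=(217,208),onion=(459,265),blockfront=(370,245),toaster=(345,185)).items():
    print(n,P[uv[1],uv[0]].round(3))
# block top
m=(abs(P[...,2]-.09)<.006)&(P[...,0]>.35)&(P[...,0]<.95)
v,u=np.where(m);k=(u>315)&(u<400)&(v>195)&(v<260)
q=P[v[k],u[k]][:,:2].astype(np.float32);print(cv2.minAreaRect(q),len(q))
```

```text
fork [ 0.522 -0.055  0.156]
turner [ 0.68  -0.078  0.041]
spoon [ 0.489 -0.199  0.15 ]
green [ 0.363 -0.125  0.164]
mug [0.538 0.146 0.104]
honey [0.641 0.168 0.102]
tin [0.529 0.423 0.04 ]
onion [ 0.474 -0.452  0.051]
blockfront [ 0.457 -0.179  0.071]
toaster [ 0.676 -0.028  0.14 ]
((0.5388134121894836, -0.1126575767993927), (0.3374035060405731, 0.23868465423583984), 19.53903579711914) 961
```

View pics/crop.png

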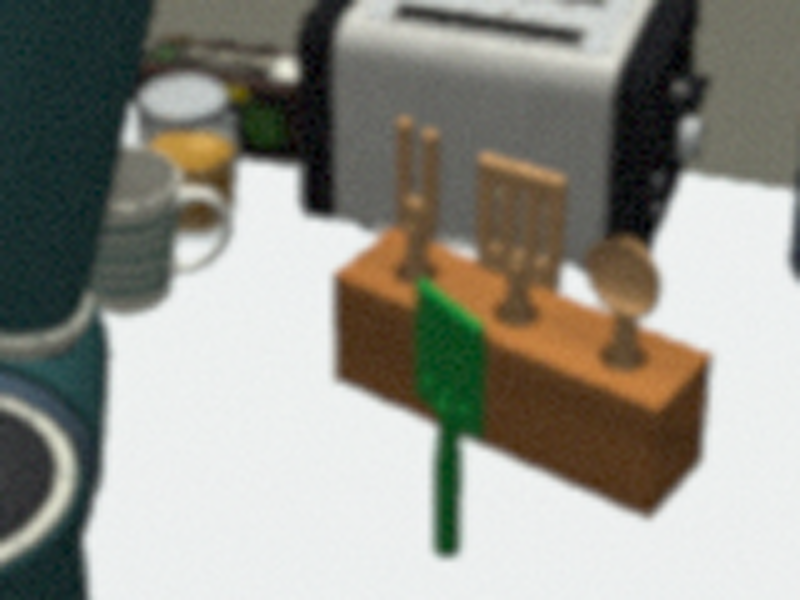

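The crop confirms it: the middle utensil is the wooden slotted turner, with the fork on its left and the spoon on its right. The green one is in front of the block, and the mug is at left with its handle to the right. Next I'll check the obstacles and hover for a wrist view.

Run:
```python
from h import *
d=np.load("side.npz");im=d["im"].astype(int);P=d["P"]
b,g,r=im[...,0],im[...,1],im[...,2]
m=(g>60)&(g>1.8*r)&(g>1.8*b);m[:205]=0;m[285:]=0;m[:,:325]=0;m[:,360:]=0
q=P[m];print("green",np.nanpercentile(q,[2,50,98],axis=0).round(3))
q=P[150:215,318:398].reshape(-1,3);q=q[q[:,0]>.6];print("toaster",np.nanpercentile(q[q[:,0]<.85],[1,50,99],axis=0).round(3))
yaw=np.deg2rad(-20)
# tool down, tool y along block x axis direction
ax=np.array([np.cos(yaw),np.sin(yaw),0])
for p in ([.50,-.125,.45],[.44,-.10,.45],[.52,.12,.45]):
  for s in(1,-1):
    y=s*ax;z=np.array([0,0,-1.]);rot=R.from_matrix(np.c_[np.cross(y,z),y,z]).as_rotvec();print(p,s,inverse_kinematics(p,rot))
c,T=cap("wrist");print(np.round(c["T_tool_cam"],3),c["intrinsics"])
```

```text
green [[ 0.353 -0.143  0.033]
 [ 0.367 -0.122  0.146]
 [ 0.386 -0.1    0.191]]
toaster [[ 0.674 -0.192 -0.002]
 [ 0.687 -0.057  0.145]
 [ 0.831  0.082  0.182]]
[0.5, -0.125, 0.45] 1 [-2.93310574e-01 -9.91326991e-02  1.61623720e+00 -4.44089210e-16
  1.62448816e+00  5.57552760e-02]
[0.5, -0.125, 0.45] -1 None
[0.44, -0.1, 0.45] 1 [-2.78688302e-01 -2.25132500e-01  1.72382306e+00 -4.44089210e-16
  1.64290210e+00  7.03775481e-02]
[0.44, -0.1, 0.45] -1 None
[0.52, 0.12, 0.45] 1 [ 1.80123555e-01 -6.34175047e-02  1.58314712e+00 -4.44089210e-16
  1.62186304e+00  5.29189405e-01]
[0.52, 0.12, 0.45] -1 None
[[ 0.    -0.954 -0.299  0.078]
 [ 1.     0.     0.    -0.   ]
 [ 0.    -0.299  0.954 -0.146]
 [ 0.     0.     0.     1.   ]] [[330.36043627   0.         317.41196403]
 [  0.         330.36043627 203.81646143]
 [  0.           0.           1.        ]]
```

```bash
cat >> h.py <<'E'
def down(deg):
    a=np.deg2rad(deg);y=np.array([np.cos(a),np.sin(a),0]);z=np.array([0,0,-1.])
    return R.from_matrix(np.c_[np.cross(y,z),y,z]).as_rotvec()
E
python3 - <<'E'
from h import *
manip.move_pose([.49,-.03,.46],down(-20));manip.dwell(.2)
c,T=cap("wrist");P=cloud(c,T);im=c["image"];cv2.imwrite("pics/w1.png",im);np.savez("w1.npz",P=P,im=im,T=T,K=c["intrinsics"])
print(manip.state()["clock"])
E
```

```text
2.75
```

View pics/w1.png

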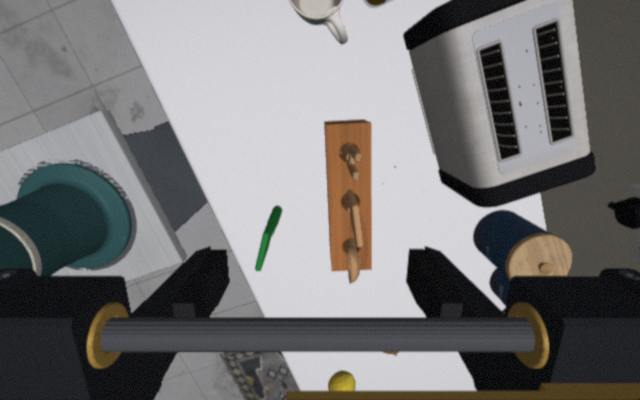

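The wrist view shows the block upright at (350,195), with the fork (350,160), the turner blade edge-on (355,222) and the spoon (352,262). The green decoy is off at (268,238), and the mug is cut off at the top (318,5). Now I'll fit the blade.

Run:
```python
import numpy as np,cv2
d=np.load("w1.npz");P=d["P"];im=d["im"].astype(int)
sub=P[120:285,322:375].reshape(-1,3)
t=sub[abs(sub[:,2]-.09)<.005];rc=cv2.minAreaRect(t[:,:2].astype(np.float32));print("blocktop",rc)
h=sub[(sub[:,2]>.125)]
lab=P[180:250,335:372];L=lab.reshape(-1,3);L=L[L[:,2]>.13];print(len(L),L.mean(0).round(4),np.percentile(L,[2,98],axis=0).round(4))
for lo in np.arange(.12,.21,.015):
    q=L[(L[:,2]>=lo)&(L[:,2]<lo+.015)]
    if len(q)>5:
        c=q.mean(0);w,V=np.linalg.eigh(np.cov(q[:,:2].T));e=V[:,1];a=(q[:,:2]-c[:2])@e
        print(lo.round(3),len(q),c.round(4),"dir",np.degrees(np.arctan2(e[1],e[0])).round(1),np.ptp(a).round(3),np.sqrt(w).round(4))
print("all",np.percentile(h,[1,99],axis=0).round(3))
d=np.load("side.npz");P2=d["P"]
w=np.array([.527,.146])
q=P2[195:235,268:305].reshape(-1,3);q=q[(abs(q[:,2]-.1)<.006)];print("mug rim side",len(q),np.percentile(q,[2,98],axis=0).round(3))
q=P[0:14,285:345].reshape(-1,3);q=q[abs(q[:,2]-.1)<.006];print("mug rim wrist",len(q),np.percentile(q,[2,98],axis=0).round(3) if len(q) else 0)
```

```text
blocktop ((0.5121210217475891, -0.12370041012763977), (0.250893771648407, 0.07045919448137283), 72.91593933105469)
488 [ 0.5115 -0.1186  0.1855] [[ 0.491  -0.173   0.1337]
 [ 0.5209 -0.0935  0.2025]]
0.12 18 [ 0.5088 -0.1184  0.1331] dir 71.5 0.092 [0.0022 0.0296]
0.135 43 [ 0.5094 -0.1179  0.1432] dir 72.5 0.093 [0.0022 0.0292]
0.15 48 [ 0.508  -0.1229  0.1571] dir 72.3 0.086 [0.0024 0.0336]
0.165 40 [ 0.5128 -0.1084  0.1727] dir 73.6 0.058 [0.0021 0.0195]
0.18 44 [ 0.513  -0.1064  0.1882] dir 73.9 0.058 [0.0022 0.0185]
0.195 295 [ 0.5122 -0.1212  0.2008] dir 78.5 0.059 [0.0026 0.017 ]
all [[ 0.474 -0.219  0.128]
 [ 0.544 -0.031  0.204]]
mug rim side 59 [[0.525 0.132 0.094]
 [0.608 0.197 0.104]]
mug rim wrist 101 [[0.525 0.143 0.098]
 [0.591 0.176 0.102]]
```

Run:
```python
from h import *
d=np.load("w1.npz");P0=d["P"];L=P0[180:250,335:372].reshape(-1,3);L=L[(L[:,2]>.196)&(L[:,1]>-.16)]
print("bladetop",cv2.minAreaRect(L[:,:2].astype(np.float32)))
manip.move_pose([.53,.11,.45],down(-14));manip.dwell(.2)
c,T=cap("wrist");P=cloud(c,T);im=c["image"];cv2.imwrite("pics/w2.png",im);np.savez("w2.npz",P=P,im=im)
m=(abs(P[...,2]-.1)<.006)&(P[...,0]>.48)&(P[...,0]<.66)&(P[...,1]>.05)&(P[...,1]<.3)
q=P[m];print(len(q),np.percentile(q,[1,99],axis=0).round(3))
# circle fit RANSAC
rng=np.random.default_rng(0);best=(0,)
X=q[:,:2]
for _ in range(800):
    a=X[rng.choice(len(X),3,False)];A=np.c_[2*a,np.ones(3)]
    if abs(np.linalg.det(A))<1e-7:continue
    s=np.linalg.solve(A,(a**2).sum(1));r2=s[2]+s[0]**2+s[1]**2
    if r2<=0: continue
    r=r2**.5
    if not .033<r<.048:continue
    n=(abs(np.hypot(*(X-s[:2]).T)-r)<.003).sum()
    if n>best[0]:best=(n,s[:2],r)
print(best,manip.state()["clock"])
```

```text
bladetop ((0.5120596885681152, -0.12263704091310501), (0.05889187008142471, 0.009014209732413292), 78.7126693725586)
631 [[0.525 0.142 0.094]
 [0.656 0.226 0.105]]
(np.int64(548), array([0.56531752, 0.18452452]), np.float64(0.04117531397630068)) 3.6333
```

View pics/w2.png

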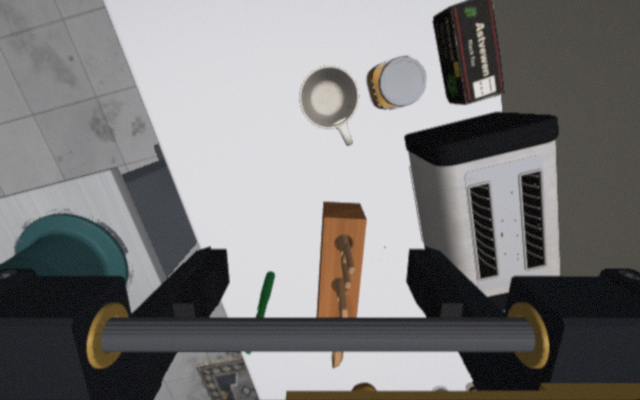

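The mug's mouth is at (328,97) with the honey jar beside it at (398,82), and the rim fit gives a centre of (0.565, 0.185). The blade normal is at -11.3°. Now I'll grasp.

Run:
```python
from h import *
r=down(-11.3)
manip.move_pose([.512,-.1225,.30],r);manip.set_gripper(.06)
manip.move_linear([.512,-.1225,.149],rate=.12)
s=manip.state();print(s["tool_pos"],s["contact_force"])
manip.set_gripper(0,30);s=manip.state();print(s["gripper_width"],s["grasp_force"],s["contact_force"],s["clock"])
if .006<s["gripper_width"]<.014:
    manip.move_linear([.512,-.1225,.36-.085+.02],rate=.1)
    s=manip.state();print(s["tool_pos"],s["gripper_width"],s["grasp_force"],s["contact_force"],s["clock"])
    c,T=cap("side");P=cloud(c,T);np.savez("side2.npz",P=P,im=c["image"])
    cv2.imwrite("pics/lift.png",cv2.resize(c["image"][90:300,230:510],None,fx=2.8,fy=2.8))
```

```text
[ 0.51274058 -0.12271037  0.14996906] [0.28588333 0.75990894 0.359822  ]
0.008815568457625409 29.99987890943885 [-0.1702271  -0.3562379   0.47236147] 7.525
[ 0.51155897 -0.12236351  0.29403713] 0.008670095993256815 30.00000262632966 [-0.62948163  0.66827161 -1.09601348] 9.1333
```

View pics/lift.png

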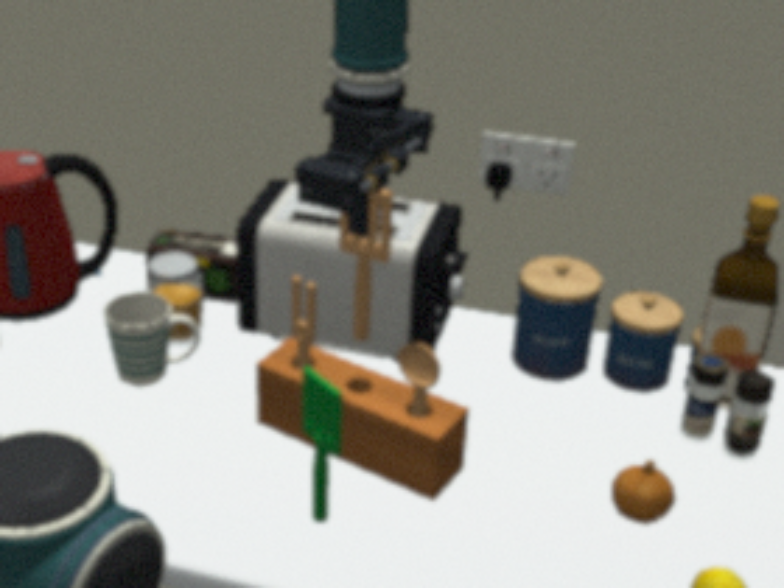

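The turner is held and clear of the block, with its handle end at about crop (361,338), and the fork and spoon are still in place. I'll measure the handle's offset before placing it, and raise the turner to pass over the fork.

Run:
```python
from h import *
d=np.load("side2.npz");P=d["P"];im=d["im"].astype(int)
q=P[180:212,345:372].reshape(-1,3);q=q[(abs(q[:,0]-.51)<.04)&(abs(q[:,1]+.12)<.04)&(q[:,2]>.135)&(q[:,2]<.30)]
for lo in np.arange(.135,.26,.02):
    a=q[(q[:,2]>=lo)&(q[:,2]<lo+.02)]
    if len(a):print(lo.round(3),len(a),np.median(a,0).round(4))
r=down(-11.3)
manip.move_linear([.512,-.1225,.385],rate=.15)
manip.move_linear([.565,.1845,.385],rate=.2)
manip.dwell(.2)
c,T=cap("side");P=cloud(c,T);s=manip.state();print(s["tool_pos"],s["clock"])
cv2.imwrite("pics/over.png",cv2.resize(c["image"][60:260,200:400],None,fx=3,fy=3))
q=P[60:260,200:400].reshape(-1,3);q=q[(abs(q[:,0]-.565)<.05)&(abs(q[:,1]-.1845)<.05)&(q[:,2]>.2)&(q[:,2]<.36)]
for lo in np.arange(.2,.36,.02):
    a=q[(q[:,2]>=lo)&(q[:,2]<lo+.02)]
    if len(a):print(lo.round(3),len(a),np.median(a,0).round(4))
```

```text
0.155 27 [ 0.5032 -0.1268  0.1669]
0.175 33 [ 0.5044 -0.125   0.1849]
0.195 31 [ 0.5034 -0.1234  0.2044]
0.215 37 [ 0.5049 -0.1257  0.2233]
0.235 29 [ 0.5037 -0.1248  0.2465]
0.255 48 [ 0.5055 -0.1292  0.2668]
[0.56504419 0.18389865 0.3851541 ] 11.8917
0.24 19 [0.5568 0.1788 0.2558]
0.26 29 [0.5566 0.1788 0.2702]
0.28 30 [0.5585 0.1794 0.2905]
0.3 33 [0.5572 0.1784 0.3075]
0.32 30 [0.5581 0.1783 0.3301]
0.34 43 [0.559  0.1797 0.3556]
```

View pics/over.png

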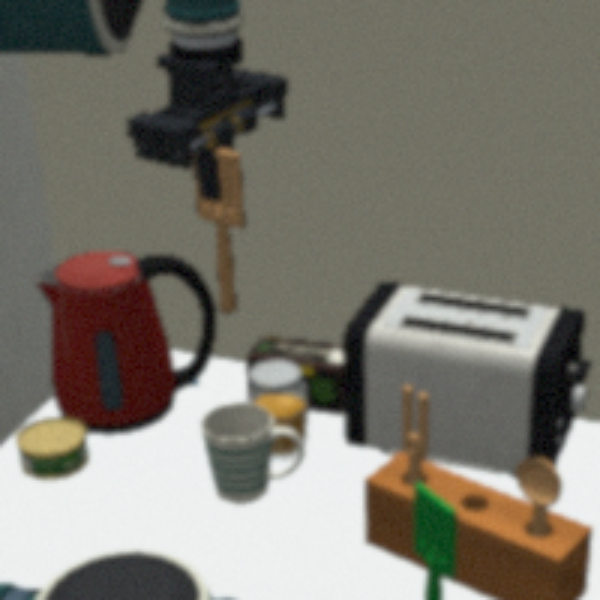

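The turner hangs vertical, centred over the mug at about (240,420) in the crop, with nothing in the way. I'll lower it while watching the force.

Run:
```python
from h import *
x,y=.565,.186
manip.move_linear([x,y,.26],rate=.15)
manip.move_linear([x,y,.170],rate=.08);manip.dwell(.1)
f0=manip.state()["contact_force"];print(f0)
z=.170
while z>.1485:
    z-=.003;manip.move_linear([x,y,z],rate=.04);f=manip.state()["contact_force"]
    if f[2]-f0[2]>2.0: break
s=manip.state();print(z,s["tool_pos"],s["contact_force"],s["grasp_force"],s["clock"])
manip.dwell(.2);manip.set_gripper(.03);manip.dwell(.3);manip.set_gripper(.06)
manip.move_linear([x,y,.34],rate=.12);manip.dwell(.3)
c,T=cap("side");P=cloud(c,T);print(manip.state()["clock"],manip.state()["contact_force"])
cv2.imwrite("pics/end.png",cv2.resize(c["image"][60:260,200:400],None,fx=3,fy=3))
```

```text
[ 1.1556258   0.47475023 -1.82969327]
0.152 [0.56480769 0.18594603 0.1517049 ] [-0.56013862 -0.53054639  0.24633568] 30.00003795605153 15.75
19.425 [-0.39893844 -0.03438837  0.2683557 ]
```

View pics/end.png

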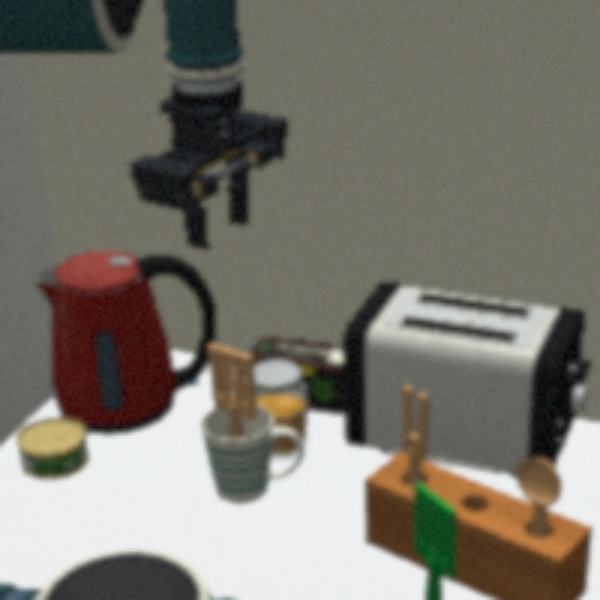

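The turner stands in the mug at crop (235,385), leaning slightly. The gripper is clear of it, the mug and block are upright, and the fork and spoon are still in the block.

```bash
python3 -c "
from h import *
manip.dwell(.5);print(order.close_job())"
```

```text
the job is handed in; nothing more can be done
None
```

The wooden turner is standing handle down in the mug, released, with the fork and spoon still in the upright block; I handed the job in at about 20 s of the 43 s allowed, and no verdict came back.

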